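# Tip the lens barrels off the sorting board, then tray the filter blocks

### The job

Tip up the white board by the fin under its clear hood, so that the two round barrels roll off into the catch trough while the two flat blocks stay on it; do not touch the barrels with the fingers. Then lower the board gently all the way down (do not let it drop) and set both blocks down gently, lying flat, side by side on the floor of the open wooden tray. Leave everything else on the bench where it is.

Things in the scene. Friction and masses are not known exactly. Their poses are not given: they have to be found in the camera images.
- stand: Grey sorting stand fixed to the bench, with the white tilting board sunk between its walls (end walls 12 mm above the board) and, beyond the hinge, a catch trough. Origin: on the bench, 85 mm below board_middle; x from the board's fin side (near the robot) to the trough, y along the hinge. Trough inside: x 106 to 197 mm, y +-173 mm, floor at 14 mm, far wall up to 95 mm.
- board_middle (a point): Point on the board's upper face (moves with it), 85 mm above the bench when level, mid width, 95 mm from the hinge. White board, 340 mm wide (stand's y), reaching 203 mm back from the hinge; only a 2 mm lip along the hinge (trough) side. The hood's back, 100 mm wide, 32 mm high, stands 70 mm behind this point (-x).
- board (a joint): Tilt of the board, rad: 0 = level, on its stop; grows as the fin side is lifted; stop at 0.8. Nothing holds it up: let go, it falls (0.65 to 1 kg, about 4 to 8 N at the fin). A rolling barrel clears the lip at 0.2 to 0.3 rad; one at rest against the lip needs about 0.4 to 0.5. Flat parts start to slide at about 0.45 to 0.6 and stop at the lip.
- board_fin (a point): Middle of the grip fin (moves with the board): upright aluminium plate 46 mm (stand's x) by 10 mm (y) by 47 mm high, its top 22 mm above this point, on a 24 mm wide tongue (top 25 mm below the point) before the board, towards the robot. Pinch it across the stand's y. The hood bars a gripper coming straight down: lean it back to the robot by about 35 degrees.
- board_hood (a point): Middle of the free edge (black trim) of the clear plastic hood over the fin (moves with the board): a 100 mm wide (stand's y), 5 mm thick sheet that rises from the board's fin-side edge, leaning 35 degrees off vertical to the robot, up to this edge, 78 mm above and 7 mm beyond (+x) the fin's grip point; a second sheet slopes from here down to the board.
- board_hinge (a point): Middle of the hinge line (which runs along the stand's y): 95 mm from the stand's origin in its +x and 80 mm above the bench. With the board down the fin's grip point lies 282 mm from here in the stand's -x and 30 mm higher.
- tray: Open wooden tray for the flats, fixed to the bench: outside 160 mm (x) by 190 mm (y), 35 mm high, walls and floor 8 mm thick. Origin: centre of its underside; z up. It may stand on either side of the stand; a closed grey case of the same footprint, 45 mm high, stands on the other side.
- round1: Round part: dark metal lens barrel with pale end caps, a plain cylinder 44 mm in diameter, 60 mm long, lying on the board about parallel to the hinge. Origin at its centre, its y axis along the cylinder. About 0.13 kg.
- round2: Second round part, the same as round1.
- flat1: Flat part: dark metal filter block with a pale disc on top, 44 mm (x) by 60 mm (y) by 16 mm (z), lying on the board. Origin at its centre, z up. About 0.12 kg.
- flat2: Second flat part, the same as flat1.
- jar: Amber glass jar, 56 mm wide, 75 mm high; a bystander, to be left alone. Origin: centre of its underside.
- cleaner: White plastic bottle, 60 mm wide, 150 mm high; a bystander, to be left alone. Origin: centre of its underside.
- loupe: Steel loupe standing, 40 mm wide, 40 mm high; a bystander, to be left alone. Origin: centre of its underside.
- driver: Screwdriver lying on the bench between the robot and the stand; a bystander, to be left alone.
- blower: Blue dust blower standing, 60 mm wide, 100 mm high; a bystander, to be left alone. Origin: centre of its underside.
Things that resemble listed ones, but are neither listed nor needed, are in the scene too. Leave any blue look-alike of the tray alone. Leave any green look-alike of the round1 alone.

How it is judged (in metres and radians):
On the way:
1. both barrels lie in the catch trough while both blocks are still on the board (x of round1 in the frame of stand between 0.105 and 0.2 m and y of round1 in the frame of stand between -0.17 and 0.17 m and z of round1 in the frame of stand between 0.02 and 0.06 m and x of round2 in the frame of stand between 0.105 and 0.2 m and y of round2 in the frame of stand between -0.17 and 0.17 m and z of round2 in the frame of stand between 0.02 and 0.06 m and x of flat1 in the frame of stand between -0.12 and 0.11 m and y of flat1 in the frame of stand between -0.17 and 0.17 m and z of each of flat1, flat2 in the frame of stand above 0.075 m and x of flat2 in the frame of stand between -0.12 and 0.11 m and y of flat2 in the frame of stand between -0.17 and 0.17 m), for 0.2 s.
At the end, for the whole second after the job is handed in: Both barrels lie at rest in the stand's catch trough, both blocks lie flat (within 7 degrees) and at rest on the floor of the wooden tray, inside its walls, and the board is back down (below 0.03 rad) (x of round1 in the frame of stand between 0.105 and 0.2 m and y of round1 in the frame of stand between -0.17 and 0.17 m and z of round1 in the frame of stand between 0.02 and 0.06 m and x of round2 in the frame of stand between 0.105 and 0.2 m and y of round2 in the frame of stand between -0.17 and 0.17 m and z of round2 in the frame of stand between 0.02 and 0.06 m and linear speed of each of round1, round2, flat1, flat2 below 0.03 m/s and x of flat1 in the frame of tray between -0.074 and 0.074 m and y of flat1 in the frame of tray between -0.089 and 0.089 m and z of flat1 in the frame of tray between 0 and 0.024 m and angle between each of flat1, flat2's own z axis and vertical below 0.12 rad and x of flat2 in the frame of tray between -0.074 and 0.074 m and y of flat2 in the frame of tray between -0.089 and 0.089 m and z of flat2 in the frame of tray between 0 and 0.024 m and value of joint board below 0.03 rad); the robot touches nothing.
It fails at once if the fingers touch a round part (contact force between the fingers and round1 above 0.3 N or contact force between the fingers and round2 above 0.3 N).
It fails at once if a flat part slides off into the catch trough ((x of flat1 in the frame of stand between 0.105 and 0.2 m and y of flat1 in the frame of stand between -0.18 and 0.18 m and z of flat1 in the frame of stand below 0.07 m) or (x of flat2 in the frame of stand between 0.105 and 0.2 m and y of flat2 in the frame of stand between -0.18 and 0.18 m and z of flat2 in the frame of stand below 0.07 m)).
It fails at once if the board is dropped shut (it falls faster than 1.5 rad/s) (velocity of joint board below -1.5 rad/s).
It fails at once if a flat part is let fall or slammed into the tray (faster than 0.55 m/s near its floor: a fall of more than about 15 mm) ((x of flat1 in the frame of tray between -0.08 and 0.08 m and y of flat1 in the frame of tray between -0.095 and 0.095 m and z of flat1 in the frame of tray below 0.032 m and linear speed of flat1 above 0.55 m/s) or (x of flat2 in the frame of tray between -0.08 and 0.08 m and y of flat2 in the frame of tray between -0.095 and 0.095 m and z of flat2 in the frame of tray below 0.032 m and linear speed of flat2 above 0.55 m/s)).
It fails at once if a bystander is moved by more than 25 mm (distance of any of jar, cleaner, loupe, driver, blower from where it was at the start of the episode above 0.025 m).
It also fails if it takes over 64 s, if anything falls off the work surface, if the arm or the gripper's body presses on something with over 40 N, if the wrist force passes 120 N, or if a joint passes its speed limit or range.

### The arm

A 6-joint arm with a two-finger parallel gripper is mounted at the origin on the work surface. World frame = base frame: x ahead of the robot, y to its left, z up, the work surface at z = 0. Lengths are in mm, angles in rad, forces in N, time in s.
With the tool pointing down it reaches from about 325 to 900 mm from the base axis. Payload 3.5 kg.
Tool frame: the origin (TCP) lies midway between the tips of the shut fingers; the grasp point (between the pads) lies 19 mm behind it (arm.grasp_offset is the distance from the TCP to the grasp point, in mm); z points along the fingers, y is the line along which they close (so a half turn about z gives the same grasp; the last joint's range is limited). The gripper opens to 85 mm and grips with 20 to 120 N. Pads are 22 mm wide; open, the fingers measure 114 mm over their backs; the gripper's body (76 mm by 85 mm) begins 54 mm behind the grasp point. The pads swing forward as they close: fully open they stand 13 mm farther back than shut.
Start: joints at [1.084, 0.276, -0.026, 1.268, 0, 1.467], TCP at [234.035, 579.525, 231.313] pointing down, gripper open.
Joint ranges: [-3.12, 3.12], [-0.85, 1.88], [-1.08, 1.24], [-1.95, 2.15], [-1.57, 1.53], [-3.14, 3.14]. Speed limits (rad/s): [2.57, 2.57, 3.14, 3.14, 3.14, 3.14].

### API

Orientations are given as a 3x3 rotation matrix whose columns are the frame's x, y, z axes.
In Python, from station import arm, capture, ticket gives the robot as it stands.
- The arm moves only by the tool apply_moves, never from a script. Its argument "commands" is a list of rows, each an object of numbers: "claw": the closure, from -1 (fully open) to 1 (shut); "tx", "ty", "tz": the shift along the tool's x, y, z in m; "ax", "ay", "az": the turn, a rotation vector about the tool's x, y, z in rad. In form: [{"claw": .., "tx": .., "ty": .., "tz": .., "ax": .., "ay": .., "az": ..}, ...]. A call has 1 to 12 rows; each row is the pose to reach, as a shift and turn from the pose commanded when the call began, along the tool's axes at that moment; what a row does not reach only later rows make up. A row lasts 1/8 s, in which the tool goes at most 62.5 mm and 10.7 degrees, less where a joint would pass 70% of its speed; a pose out of reach is approached as far as the arm can. A call with a gripper value outside its range is refused whole. The fingers move at their own pace and stop on an object; "grip_force" is the grip in N (left out, the last holds). Time passes only in rows, so rows that repeat a pose let the fingers close. It gives the time, the measured TCP pose, the force, the opening and the grip force at its end, in the units of the state.
- arm.read_state(): the state, without advancing time (a new reading comes with each control period).
- capture(name): name is "side" or "top"; returns a dict with "image" (384x512x3 uint8, red, green, blue), "fx", "fy", "cx", "cy" (pixels), "dist" ([k1, k2, p1, p2, k3] as OpenCV has them; the pictures are not rectified), "T" (4x4, takes a point from camera to world coordinates). Camera axes: x right, y down, z forward; pixel columns grow to the right and rows downward; lengths in mm; the calibration is good to about 2 mm. A picture is of the moment at which its call begins. There is no depth.
- ticket.job_done(): hands the job in; it is judged then, once.
The state is a dict: "clock": time; "joints": joint angles; "joint_vel": joint speeds; "joint_torque": joint torques, N m; "eef_pos": TCP position; "ee_rot": TCP orientation; "contact_force": force on the tool from outside, world axes, zero at the start; "torque": the same for the moment, N m; "width": finger opening in mm; "grasp_force": force on a finger pad.
Only numpy, scipy, OpenCV 4.12 (cv2) and the standard library are available. Lean on these libraries where they do the work, as an engineer would, in place of code of your own. Each camera call takes 0.05 s, during which the arm holds its last target. There are 200 camera calls.

## Working session

There is one attempt and no reset: what is moved stays moved. The work goes in short steps, Python scripts to look and compute and a tool call to move; the robot and the scene stay as the last step left them, time stands still between calls to the robot, and variables do not carry over. Pictures are saved under pics/ and viewed, at most 10 in all, crops included, and the job is handed in when it is done.

Besides the shell and the picture viewer there is one more tool, called after "Emit:" as name(argument=value, ...), one argument or row to a line, values as JSON. apply_moves: Moves the arm, as the interface text tells. Its arguments: {"type":"object","properties":{"commands":{"type":"array"},"grip_force":{"type":"number"}},"required":["commands"]}

```bash
mkdir -p pics; ls; python3 - <<'E'
from station import arm,capture
import cv2,numpy as np
for n in("side","top"):
    c=capture(n); cv2.imwrite(f"pics/{n}0.png",cv2.resize(c["image"][:,:,::-1],(800,600),interpolation=cv2.INTER_CUBIC))
    print(n,{k:np.round(c[k],3).tolist() for k in("fx","fy","cx","cy","dist","T")})
print(arm.read_state())
E
```

```text
pics
side {'fx': 480.98, 'fy': 480.98, 'cx': 261.174, 'cy': 198.792, 'dist': [0.068, 0.0, 0.0, 0.0, 0.0], 'T': [[0.952, -0.177, 0.251, 164.842], [-0.307, -0.581, 0.754, -916.032], [0.013, -0.794, -0.608, 865.324], [0.0, 0.0, 0.0, 1.0]]}
top {'fx': 394.901, 'fy': 394.901, 'cx': 255.083, 'cy': 191.24, 'dist': [-0.066, 0.0, 0.0, 0.0, 0.0], 'T': [[0.005, -0.993, 0.117, 344.529], [-1.0, -0.008, -0.018, 7.818], [0.019, -0.117, -0.993, 1281.838], [0.0, 0.0, 0.0, 1.0]]}
{'clock': 0.1, 'joints': array([ 1.08360710e+00,  2.77119238e-01, -2.77799815e-02,  1.26800354e+00,
       -1.16827095e-05,  1.46740112e+00]), 'joint_vel': array([ 0.00137048, -0.00126634,  0.00448676,  0.00032463,  0.00097393,
        0.00031067]), 'joint_torque': array([ 2.48755923e-04, -4.46707499e+01,  2.96127802e+01,  8.48536030e-03,
       -1.27617436e-04,  4.21165609e-06]), 'eef_pos': array([233.69389208, 578.88325157, 230.21576306]), 'ee_rot': array([[-9.27250579e-01,  3.74440131e-01, -9.75791699e-04],
       [ 3.74441346e-01,  9.27248723e-01, -1.86682558e-03],
       [ 2.05787193e-04, -2.09639186e-03, -9.99997781e-01]]), 'contact_force': array([-0.48634856,  0.61651961,  0.19480269]), 'torque': array([ 0.03465771,  0.03659326, -0.00019016]), 'grasp_force': 0.0, 'width': 85.26825696991268}
```

View pics/side0.png

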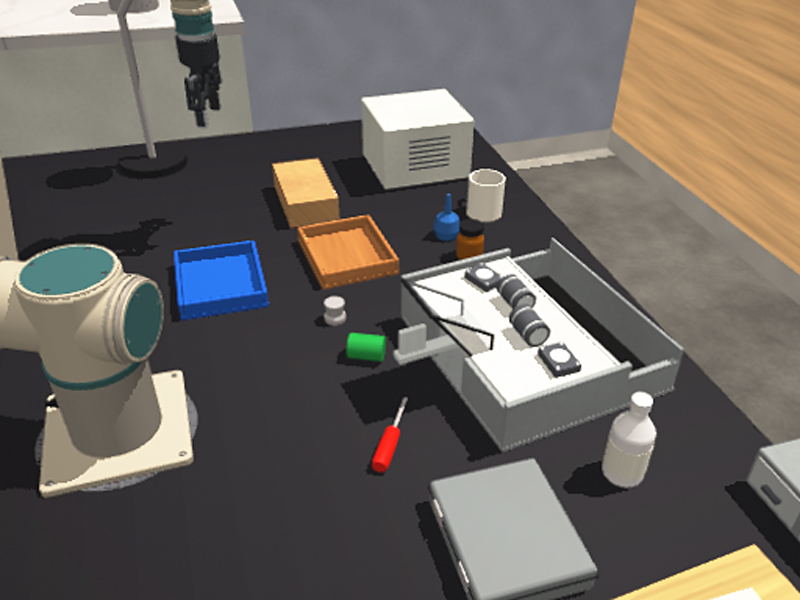

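View pics/top0.png

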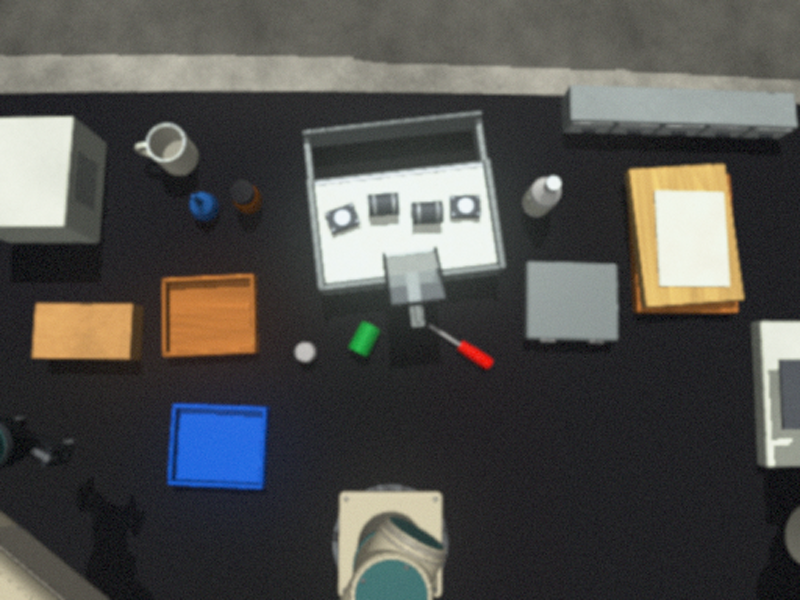

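The top view shows the stand at about (405,200), with blocks at (342,217) and (465,207) and barrels at (384,204) and (428,211). The fin is at (417,316) and the wooden tray at (209,315).
- **Tray candidates:** wooden tray (209,315), blue tray (218,447), solid wood block (87,331), case (572,302). I choose the wooden one.
- **Barrel candidates:** the dark ones on the board. The green cylinder at (364,339) is a look-alike.
- **Fin candidates:** the only plate on a tongue is at (417,316).

I'll check these in close crops.

```bash
cat > h.py <<'E'
import numpy as np,cv2
from station import arm,capture
def crop(c,x,y,w,h,s,f):
    cv2.imwrite(f,cv2.resize(c["image"][y:y+h,x:x+w,::-1],None,fx=s,fy=s,interpolation=cv2.INTER_CUBIC))
def K(c): return np.array([[c["fx"],0,c["cx"]],[0,c["fy"],c["cy"]],[0,0,1]])
def ray(c,u,v):
    p=cv2.undistortPoints(np.array([[[u,v]]],float),K(c),np.array(c["dist"]))[0,0]
    T=np.array(c["T"]);return T[:3,3],T[:3,:3]@[p[0],p[1],1]
def at(c,u,v,z):
    o,d=ray(c,u,v);return o+d*(z-o[2])/d[2]
def proj(c,P):
    Ti=np.linalg.inv(np.array(c["T"]));r=cv2.Rodrigues(Ti[:3,:3])[0]
    return cv2.projectPoints(np.array(P,float).reshape(-1,1,3),r,Ti[:3,3],K(c),np.array(c["dist"]))[0].reshape(-1,2)
E
python3 - <<'E'
from h import *
c=capture("top");crop(c,188,68,150,145,4,"pics/t1.png")
c=capture("side");crop(c,250,150,192,138,4,"pics/s1.png")
E
```

```text
(no output)
```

View pics/t1.png

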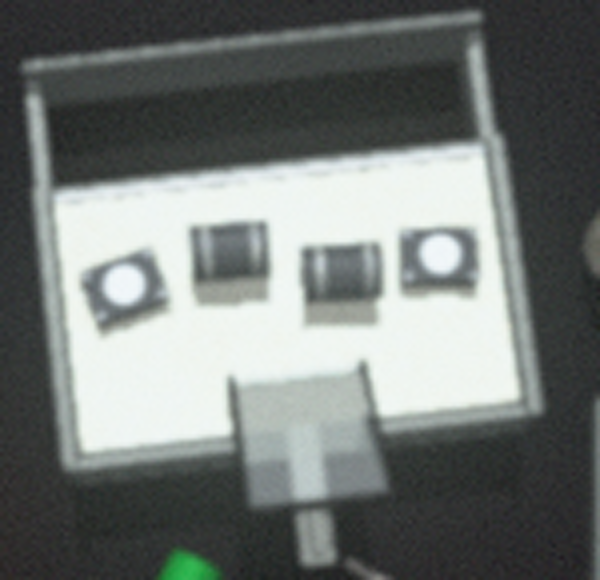

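View pics/s1.png

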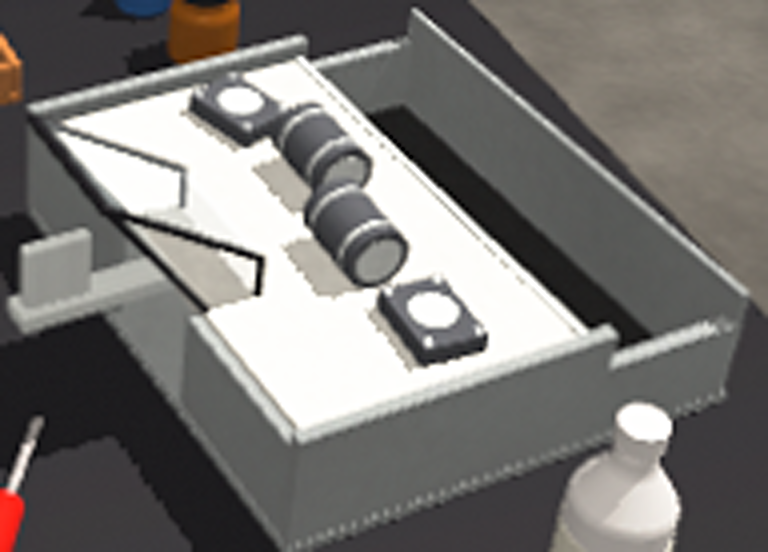

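The crops confirm the board corners in the top crop at (55,190), (484,146), (80,455) and (522,402). The fin plate in the side crop spans (20,245) to (92,292), with the hood behind it. Both barrels are dark and sit between the two blocks. Next I'll fit the poses.

```bash
cat > fit.py <<'E'
from h import *
from scipy.optimize import least_squares
t=capture("top");s=capture("side")
def T(p,P): 
    a=p[2];P=np.array(P,float);return np.c_[p[0]+np.cos(a)*P[:,0]-np.sin(a)*P[:,1],p[1]+np.sin(a)*P[:,0]+np.cos(a)*P[:,1],P[:,2]]
tc=lambda u,v:(188+u/4-.375,68+v/4-.375)
sc=lambda u,v:(250+u/4-.375,150+v/4-.375)
A=[((95,170,85),tc(55,190)),((95,-170,85),tc(484,146)),((-108,170,85),tc(80,455)),((-108,-170,85),tc(522,402))]
B=[((-108,-170,85),sc(297,437)),((95,170,85),sc(300,58)),((-210,-5,132),sc(20,247)),((-164,-5,132),sc(90,231)),((-210,-5,85),sc(30,310)),((-164,-5,85),sc(92,292))]
f=lambda p:np.r_[(proj(t,T(p,[a for a,_ in A]))-[b for _,b in A]).ravel(),(proj(s,T(p,[a for a,_ in B]))-[b for _,b in B]).ravel()]
r=least_squares(f,[600,0,0],x_scale=[1,1,.01],loss="soft_l1");p=r.x
print("stand",p.round(3),f(p).reshape(-1,2).round(1).tolist())
n={"fin":(-187,0,110),"finend":(-210,0,110),"bm":(0,0,85),"hood":(-180,0,188),"hinge":(95,0,80)}
for k,v in n.items(): print(k,T(p,[v])[0].round(1))
w=lambda u,v:(u*.64-.18,v*.64-.18)
C=[((80,95,35),w(161,279)),((80,-95,35),w(255,274)),((-80,-95,35),w(258,354)),((-80,95,35),w(163,358))]
g=lambda p:(proj(t,T(p,[a for a,_ in C]))-[b for _,b in C]).ravel()
q=least_squares(g,[500,250,0],x_scale=[1,1,.01]).x;print("tray",q.round(3),g(q).round(1))
R=np.array([[np.cos(p[2]),np.sin(p[2])],[-np.sin(p[2]),np.cos(p[2])]])
for k,uv,z in(("fL",(126,286),101),("fR",(440,256),101),("rL",(230,252),120),("rR",(342,270),120)):
    P=at(t,*tc(*uv),z);print(k,P.round(0),(R@(P[:2]-p[:2])).round(0))
for k,uv in(("fL",(242,101)),("fR",(435,310))):
    P=at(s,*sc(*uv),101);print("side",k,P.round(0),(R@(P[:2]-p[:2])).round(0))
for k,uv,z in(("driver tip",(430,326),5),("driver end",(493,362),10),("green",(364,339),22),("loupe",(305,352),30)): print(k,at(t,*w(*uv),z).round(0))
E
python3 fit.py
```

```text
stand [ 6.45272e+02 -2.41550e+01  1.20000e-01] [[-0.2, 1.3], [0.1, 1.0], [-0.1, -1.1], [-0.8, 0.1], [1.2, -0.4], [0.7, 0.2], [0.7, 1.1], [0.3, 0.3], [-1.9, 0.1], [-0.7, -0.3]]
fin [459.6 -46.5 110. ]
finend [436.8 -49.2 110. ]
bm [645.3 -24.2  85. ]
hood [466.6 -45.6 188. ]
hinge [739.6 -12.8  80. ]
tray [4.53556e+02 3.70212e+02 6.20000e-02] [ 0.8  0.4 -0.3  0.3 -0.7 -0.7  0.2 -0. ]
fL [643.  97. 101.] [ 12. 121.]
fR [ 669. -144.  101.] [   9. -121.]
rL [665.  18. 120.] [25. 39.]
rR [652. -67. 120.] [  2. -43.]
side fL [645.  97. 101.] [ 15. 120.]
side fR [ 672. -145.  101.] [  12. -123.]
driver tip [439. -80.   5.]
driver end [ 365. -210.   10.]
green [410.  56.  22.]
loupe [383. 174.  30.]
```

```bash
cat >> h.py <<'E'
from scipy.spatial.transform import Rotation as Ro
S=(645.3,-24.2,0.12)   # stand pose
def sw(x,y,z):
    a=S[2];return np.array([S[0]+np.cos(a)*x-np.sin(a)*y,S[1]+np.sin(a)*x+np.cos(a)*y,z])
def tool(yaw,lean):  # z axis down, leaned; y axis at yaw from world y
    z=np.array([np.sin(lean)*np.cos(yaw),np.sin(lean)*np.sin(yaw),-np.cos(lean)]);y=np.array([-np.sin(yaw),np.cos(yaw),0])
    return np.c_[np.cross(y,z),y,z]
def rel(R,G,base=None,off=19.):
    """shift/turn so that the grasp point is at G; base = (R0,p0) of commanded pose"""
    if base is None:
        s=arm.read_state();base=(s["ee_rot"],s["eef_pos"])
    p=G+off*R[:,2]
    return (base[0].T@(p-base[1])/1000).round(4),Ro.from_matrix(base[0].T@R).as_rotvec().round(4)
E
python3 - <<'E'
from h import *
R=tool(.12,np.radians(35));G=sw(-193,0,116)
print(rel(R,G-100*R[:,2]))
E
```

```text
(array([-0.3977, -0.5211,  0.0489]), array([-0.1545, -0.598 , -0.4877]))
```

Emit:
apply_moves(
  commands=[
    {"claw":-0.5,"tx":-0.04,"ty":-0.052,"tz":0.0,"ax":0,"ay":0,"az":-0.05},
    {"claw":-0.5,"tx":-0.08,"ty":-0.104,"tz":0.0,"ax":0,"ay":-0.06,"az":-0.1},
    {"claw":-0.5,"tx":-0.12,"ty":-0.156,"tz":0.0,"ax":-0.03,"ay":-0.12,"az":-0.15},
    {"claw":-0.5,"tx":-0.16,"ty":-0.208,"tz":0.01,"ax":-0.05,"ay":-0.2,"az":-0.2},
    {"claw":-0.5,"tx":-0.2,"ty":-0.26,"tz":0.015,"ax":-0.07,"ay":-0.27,"az":-0.25},
    {"claw":-0.5,"tx":-0.24,"ty":-0.313,"tz":0.02,"ax":-0.09,"ay":-0.35,"az":-0.3},
    {"claw":-0.5,"tx":-0.28,"ty":-0.365,"tz":0.025,"ax":-0.11,"ay":-0.42,"az":-0.35},
    {"claw":-0.5,"tx":-0.32,"ty":-0.417,"tz":0.03,"ax":-0.125,"ay":-0.48,"az":-0.4},
    {"claw":-0.5,"tx":-0.36,"ty":-0.469,"tz":0.04,"ax":-0.14,"ay":-0.54,"az":-0.44},
    {"claw":-0.5,"tx":-0.398,"ty":-0.521,"tz":0.049,"ax":-0.1545,"ay":-0.598,"az":-0.488},
    {"claw":-0.5,"tx":-0.398,"ty":-0.521,"tz":0.049,"ax":-0.1545,"ay":-0.598,"az":-0.488},
    {"claw":-0.5,"tx":-0.398,"ty":-0.521,"tz":0.049,"ax":-0.1545,"ay":-0.598,"az":-0.488},
  ],
)

```text
clock: 1.8
eef_pos: [408.0, -59.6, 182.7]
ee_rot: [[-0.814, -0.105, 0.571], [-0.086, 0.994, 0.06], [-0.574, -0.001, -0.819]]
contact_force: [-0.9, 0.8, 0.7]
width: 63.9
grasp_force: 0.0
```

```bash
python3 - <<'E'
from h import *
R=tool(.12,np.radians(35));G=sw(-193,0,116)
s=arm.read_state();print(s["clock"],s["eef_pos"],s["width"],s["joints"].round(2),s["contact_force"])
print((G-81*R[:,2]).round(1), rel(R,G-100*R[:,2]),rel(R,G))
crop(capture("side"),220,100,192,145,4,"pics/s2.png")
E
```

```text
1.8 [408.0167783  -59.58873928 182.65965049] 63.89990066173756 [-0.57 -0.47 -0.94  0.6   0.36 -0.58] [-0.9210174   0.7775641   0.66981523]
[407.6 -52.9 182.4] (array([-0.    ,  0.0067,  0.0004]), array([-0.009 ,  0.0007, -0.0119])) (array([0.    , 0.0076, 0.1004]), array([-0.009 ,  0.0007, -0.0119]))
```

View pics/s2.png

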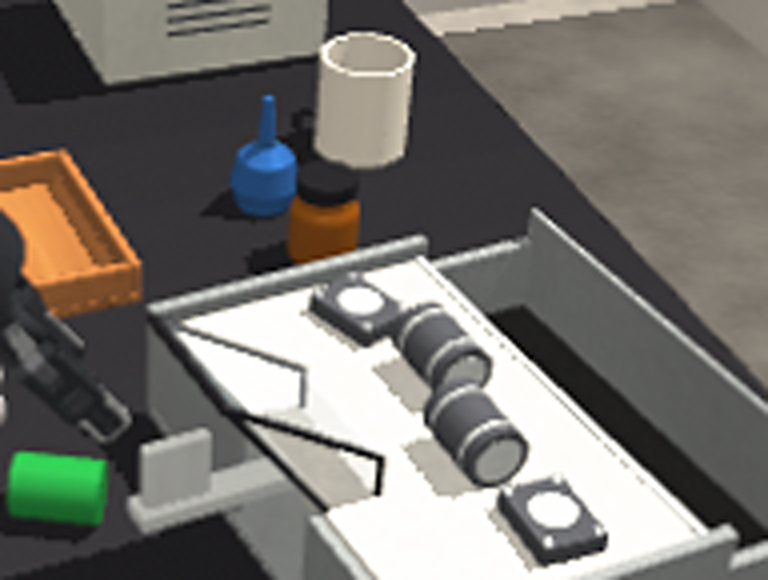

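```bash
python3 - <<'E'
from h import *
c=capture("side");s=arm.read_state();R,p=s["ee_rot"],s["eef_pos"]
for k,o in(("tcp",(0,0,0)),("+y",(0,35,-10)),("-y",(0,-35,-10)),("back",(0,0,-100))):
    u=proj(c,p+R@np.array(o,float))[0];print(k,u.round(0),((u-[220,100])*4).round(0))
cv2.imwrite("pics/s3.png",c["image"][60:320,100:420,::-1].repeat(2,0).repeat(2,1))
E
```

```text
tcp [243. 198.] [ 93. 393.]
+y [235. 188.] [ 61. 351.]
-y [247. 204.] [108. 418.]
back [219. 175.] [ -5. 299.]
```

View pics/s3.png

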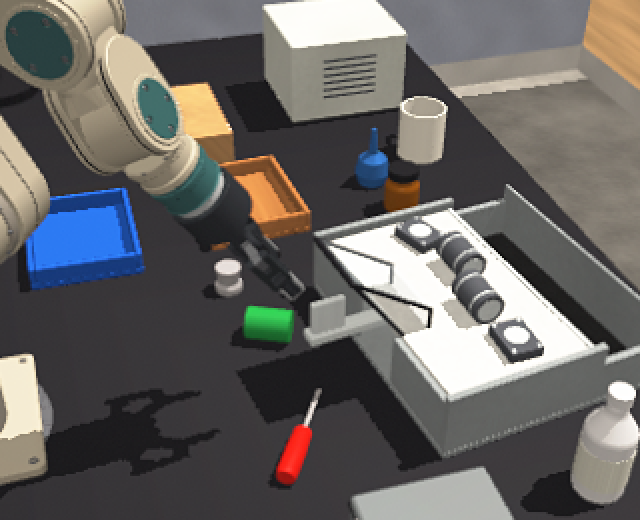

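The gripper tip, at about (300,292), lines up with the fin at (327,312), and nothing is in the way. Moving in along the tool axis and closing.

Emit:
apply_moves(
  commands=[
    {"claw":-0.5,"tx":0,"ty":0.0075,"tz":0.02,"ax":-0.009,"ay":0,"az":-0.012},
    {"claw":-0.5,"tx":0,"ty":0.0075,"tz":0.045,"ax":-0.009,"ay":0,"az":-0.012},
    {"claw":-0.5,"tx":0,"ty":0.0075,"tz":0.07,"ax":-0.009,"ay":0,"az":-0.012},
    {"claw":-0.5,"tx":0,"ty":0.0075,"tz":0.09,"ax":-0.009,"ay":0,"az":-0.012},
    {"claw":-0.5,"tx":0,"ty":0.0075,"tz":0.1,"ax":-0.009,"ay":0,"az":-0.012},
    {"claw":-0.5,"tx":0,"ty":0.0075,"tz":0.1,"ax":-0.009,"ay":0,"az":-0.012},
  ],
)

```text
clock: 2.65
eef_pos: [463.7, -36.0, 99.9]
ee_rot: [[-0.812, -0.139, 0.567], [-0.113, 0.99, 0.081], [-0.573, 0.002, -0.82]]
contact_force: [0.0, -0.2, -0.6]
width: 64.2
grasp_force: 0.0
```

Emit:
apply_moves(
  commands=[
    {"claw":0.3,"tx":0},
    {"claw":0.5,"tx":0},
    {"claw":0.7,"tx":0},
    {"claw":0.9,"tx":0},
    {"claw":1,"tx":0},
    {"claw":1,"tx":0},
  ],
  grip_force=60,
)

```text
validation failed for argument at $.co...
```

```bash
python3 - <<'E'
from h import *
R=tool(.12,np.radians(35));G=sw(-193,0,116)
s=arm.read_state();print(s["clock"],s["width"],s["grasp_force"],s["contact_force"],s["torque"],rel(R,G),s["joints"].round(2))
c=capture("side");crop(c,220,140,120,100,6,"pics/s4.png")
# arc about hinge from the actual pose
a=.12;ax=np.array([-np.sin(a),np.cos(a),0]);H=sw(95,0,80);R0,p0=s["ee_rot"],s["eef_pos"]
for th in(.05,.1,.15,.2,.25,.3,.35,.4,.45):
    Q=Ro.from_rotvec(ax*th).as_matrix();print(th,(R0.T@(H+Q@(p0-H)-p0)/1000).round(4),Ro.from_matrix(R0.T@Q@R0).as_rotvec().round(4))
E
```

```text
2.65 64.17253002000918 0.0 [ 0.02552709 -0.2274135  -0.59479062] [-0.06419661  0.55825161  0.00225494] (array([ 0.0002, -0.01  , -0.0008]), array([ 0.0127, -0.0009,  0.0148])) [-0.41 -0.2  -0.99  0.24  0.31 -0.46]
0.05 [-0.009   0.     -0.0105] [-0.0007  0.05    0.0006]
0.1 [-0.0185 -0.     -0.0206] [-0.0015  0.1     0.0013]
0.15 [-0.0285 -0.     -0.0302] [-0.0022  0.15    0.0019]
0.2 [-0.039  -0.0001 -0.0393] [-0.003   0.2     0.0025]
0.25 [-0.0499 -0.0001 -0.0479] [-0.0037  0.25    0.0032]
0.3 [-0.0613 -0.0002 -0.0559] [-0.0044  0.2999  0.0038]
0.35 [-0.073  -0.0003 -0.0633] [-0.0052  0.3499  0.0044]
0.4 [-0.0851 -0.0004 -0.0701] [-0.0059  0.3999  0.0051]
0.45 [-0.0975 -0.0005 -0.0763] [-0.0067  0.4499  0.0057]
```

View pics/s4.png

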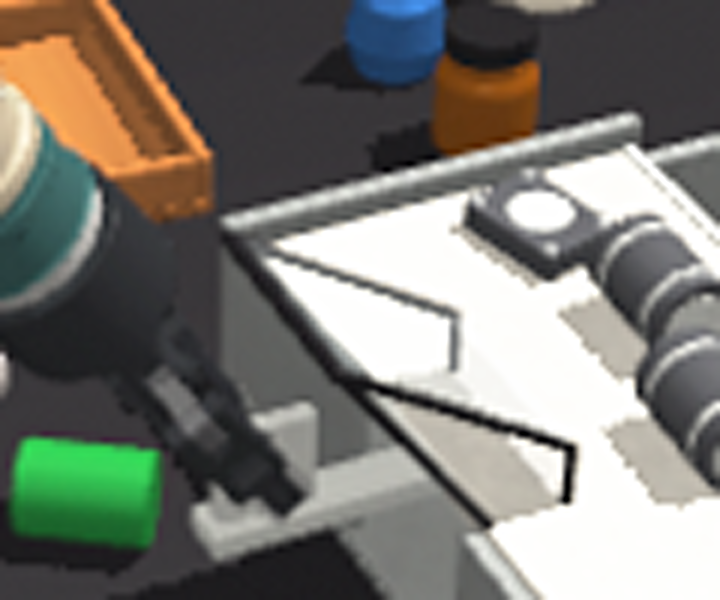

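The fin sits between the fingers, with the near finger at about (260,480), and it is about 10 mm off centre. I'll centre and close.

Emit:
apply_moves(
  commands=[
    {"claw":-0.5,"tx":0,"ty":-0.005,"tz":0,"ax":0.006,"ay":0,"az":0.007},
    {"claw":-0.5,"tx":0,"ty":-0.0095,"tz":0,"ax":0.012,"ay":0,"az":0.014},
    {"claw":-0.2,"tx":0,"ty":-0.0095,"tz":0,"ax":0.012,"ay":0,"az":0.014},
    {"claw":0,"tx":0,"ty":-0.0095,"tz":0,"ax":0.012,"ay":0,"az":0.014},
  ],
  grip_force=60,
)

```text
clock: 3.2
eef_pos: [465.3, -48.0, 100.6]
ee_rot: [[-0.813, -0.116, 0.57], [-0.095, 0.993, 0.066], [-0.574, -0.001, -0.819]]
contact_force: [0.5, 0.1, -0.4]
width: 42.8
grasp_force: 0.0
```

```bash
python3 - <<'E'
from h import *
R=tool(.12,np.radians(35));G=sw(-193,0,116)
s=arm.read_state();print(s["clock"],s["width"],s["contact_force"],rel(R,G),s["joint_vel"].round(3))
E
```

```text
3.2 42.761945150636905 [ 0.48350134  0.11428655 -0.37124771] (array([ 0.0006,  0.0021, -0.0002]), array([-0.003 ,  0.0007, -0.0026])) [ 0.002  0.003 -0.003 -0.     0.001  0.001]
```

Emit:
apply_moves(
  commands=[
    {"claw":0.3,"tx":0,"ty":0.001,"tz":0,"ax":0,"ay":0,"az":0},
    {"claw":0.5,"tx":0,"ty":0.001,"tz":0,"ax":0,"ay":0,"az":0},
    {"claw":0.7,"tx":0,"ty":0.001,"tz":0,"ax":0,"ay":0,"az":0},
    {"claw":0.9,"tx":0,"ty":0.001,"tz":0,"ax":0,"ay":0,"az":0},
    {"claw":1,"tx":0,"ty":0.001,"tz":0,"ax":0,"ay":0,"az":0},
    {"claw":1,"tx":0,"ty":0.001,"tz":0,"ax":0,"ay":0,"az":0},
  ],
  grip_force=60,
)

```text
clock: 3.95
eef_pos: [465.2, -47.3, 100.5]
ee_rot: [[-0.813, -0.117, 0.57], [-0.097, 0.993, 0.065], [-0.574, -0.003, -0.819]]
contact_force: [-2.8, -3.4, 2.2]
width: 9.2
grasp_force: 58.5
```

Emit:
apply_moves(
  commands=[
    {"claw":1,"tx":-0.0185,"ty":0,"tz":-0.0206,"ax":-0.0015,"ay":0.1,"az":0.0013},
    {"claw":1,"tx":-0.039,"ty":0,"tz":-0.0393,"ax":-0.003,"ay":0.2,"az":0.0025},
    {"claw":1,"tx":-0.0613,"ty":0,"tz":-0.0559,"ax":-0.0044,"ay":0.3,"az":0.0038},
    {"claw":1,"tx":-0.066,"ty":0,"tz":-0.059,"ax":-0.0047,"ay":0.32,"az":0.004},
    {"claw":1,"tx":-0.066,"ty":0,"tz":-0.059,"ax":-0.0047,"ay":0.32,"az":0.004},
    {"claw":1,"tx":-0.066,"ty":0,"tz":-0.059,"ax":-0.0047,"ay":0.32,"az":0.004},
    {"claw":1,"tx":-0.066,"ty":0,"tz":-0.059,"ax":-0.0047,"ay":0.32,"az":0.004},
    {"claw":1,"tx":-0.066,"ty":0,"tz":-0.059,"ax":-0.0047,"ay":0.32,"az":0.004},
  ],
  grip_force=80,
)

```text
clock: 4.95
eef_pos: [485.8, -44.4, 186.6]
ee_rot: [[-0.951, -0.115, 0.287], [-0.109, 0.993, 0.038], [-0.289, 0.005, -0.957]]
contact_force: [4.3, -0.1, -3.8]
width: 8.6
grasp_force: 86.8
```

```bash
python3 - <<'E'
from h import *
s=arm.read_state();print(s["clock"],s["width"],s["contact_force"],s["torque"])
c=capture("side");crop(c,220,110,220,180,3,"pics/s5.png")
E
```

```text
4.95 8.624467983675357 [ 4.28682474 -0.0599336  -3.82720409] [-0.46535417 -0.92457807  0.5030647 ]
```

View pics/s5.png

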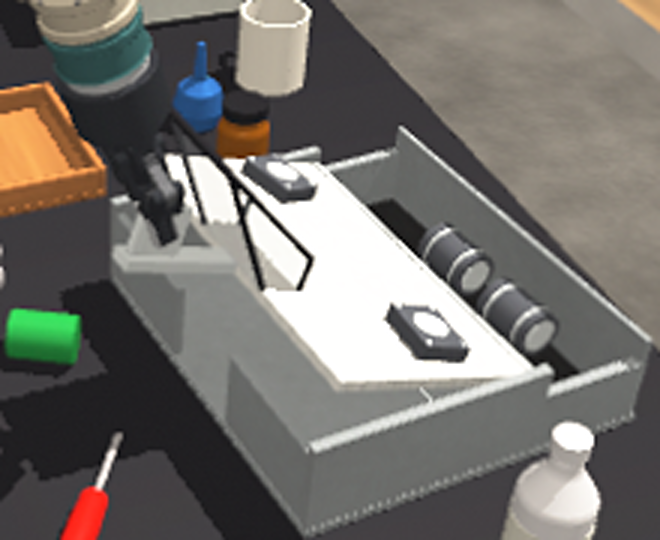

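Both barrels are in the trough, at (455,255) and (518,315), and both blocks are still on the board, at (280,175) and (428,330). Lowering slowly.

```bash
python3 - <<'E'
from h import *
s=arm.read_state()
a=.12;ax=np.array([-np.sin(a),np.cos(a),0]);H=sw(95,0,80)
# nominal commanded pose: grip pose then 0.32 arc
R0,p0=np.array([[-0.813,-0.117,0.57],[-0.097,.993,.065],[-.574,-.003,-.819]]),np.array([465.2,-47.3,100.5])
f=lambda th:(lambda Q:(Q@R0,H+Q@(p0-H)))(Ro.from_rotvec(ax*th).as_matrix())
R1,p1=f(.32);print(p1,s["eef_pos"])
for th in(.27,.22,.17,.12,.08,.04,.02,0):
    R,p=f(th);print(th,(R1.T@(p-p1)/1000).round(4),Ro.from_matrix(R1.T@R).as_rotvec().round(4))
E
```

```text
[485.54124355 -44.84726633 186.45905866] [485.80743721 -44.37609677 186.66318018]
0.27 [0.0085 0.     0.011 ] [-0.     -0.05    0.0002]
0.22 [0.0165 0.0001 0.0223] [-0.0001 -0.1     0.0004]
0.17 [0.0238 0.0001 0.0341] [-1.0e-04 -1.5e-01  6.0e-04]
0.12 [0.0306 0.0002 0.0462] [-0.0002 -0.2     0.0008]
0.08 [0.0356 0.0002 0.0561] [-2.0e-04 -2.4e-01  9.0e-04]
0.04 [0.0401 0.0002 0.0662] [-2.0e-04 -2.8e-01  1.1e-03]
0.02 [0.0423 0.0003 0.0713] [-2.0e-04 -3.0e-01  1.2e-03]
0 [0.0443 0.0003 0.0765] [-2.0e-04 -3.2e-01  1.2e-03]
```

Emit:
apply_moves(
  commands=[
    {"claw":1,"tx":0.0085,"ty":0,"tz":0.011,"ax":0,"ay":-0.05,"az":0},
    {"claw":1,"tx":0.0165,"ty":0,"tz":0.0223,"ax":0,"ay":-0.1,"az":0},
    {"claw":1,"tx":0.0238,"ty":0,"tz":0.0341,"ax":0,"ay":-0.15,"az":0},
    {"claw":1,"tx":0.0306,"ty":0,"tz":0.0462,"ax":0,"ay":-0.2,"az":0},
    {"claw":1,"tx":0.0356,"ty":0,"tz":0.0561,"ax":0,"ay":-0.24,"az":0},
    {"claw":1,"tx":0.0401,"ty":0,"tz":0.0662,"ax":0,"ay":-0.28,"az":0},
    {"claw":1,"tx":0.0423,"ty":0,"tz":0.0713,"ax":0,"ay":-0.3,"az":0.001},
    {"claw":1,"tx":0.0443,"ty":0,"tz":0.0765,"ax":0,"ay":-0.32,"az":0.001},
    {"claw":1,"tx":0.0443,"ty":0,"tz":0.0765,"ax":0,"ay":-0.32,"az":0.001},
    {"claw":1,"tx":0.0443,"ty":0,"tz":0.0765,"ax":0,"ay":-0.32,"az":0.001},
  ],
)

```text
clock: 6.25
eef_pos: [465.5, -47.1, 101.3]
ee_rot: [[-0.813, -0.113, 0.571], [-0.09, 0.994, 0.068], [-0.575, 0.004, -0.818]]
contact_force: [3.8, -3.9, -2.0]
width: 8.7
grasp_force: 87.1
```

Emit:
apply_moves(
  commands=[
    {"claw":1,"tx":0.0005,"ty":0,"tz":0.0008,"ax":0,"ay":0,"az":0},
    {"claw":0.5,"tx":0.0005,"ty":0,"tz":0.0008,"ax":0,"ay":0,"az":0},
    {"claw":0,"tx":0.0005,"ty":0,"tz":0.0008,"ax":0,"ay":0,"az":0},
    {"claw":-0.5,"tx":0.0005,"ty":0,"tz":0.0008,"ax":0,"ay":0,"az":0},
    {"claw":-0.5,"tx":0.0005,"ty":0,"tz":0.0008,"ax":0,"ay":0,"az":0},
    {"claw":-0.5,"tx":0,"ty":0,"tz":-0.03,"ax":0,"ay":0,"az":0},
    {"claw":-0.5,"tx":0,"ty":0,"tz":-0.08,"ax":0,"ay":0,"az":0},
    {"claw":-0.5,"tx":0,"ty":0,"tz":-0.13,"ax":0,"ay":0,"az":0},
    {"claw":-0.5,"tx":0,"ty":0,"tz":-0.16,"ax":0,"ay":0,"az":0},
    {"claw":-0.5,"tx":0,"ty":0,"tz":-0.16,"ax":0,"ay":0,"az":0},
  ],
)

```text
clock: 7.5
eef_pos: [374.5, -58.7, 234.5]
ee_rot: [[-0.811, -0.112, 0.574], [-0.091, 0.994, 0.066], [-0.578, 0.002, -0.816]]
contact_force: [0.7, -0.8, -0.3]
width: 63.8
grasp_force: 0.0
```

```bash
python3 - <<'E'
from h import *
s=arm.read_state();print(s["clock"],s["eef_pos"],s["width"],s["contact_force"])
t=capture("top");s=capture("side")
a=cv2.resize(t["image"][68:168,188:338,::-1],None,fx=5,fy=5,interpolation=3)[:290]
cv2.imwrite("pics/t6.png",cv2.resize(t["image"][78:183,188:338,::-1],None,fx=5,fy=5,interpolation=3))
crop(s,250,150,192,138,4,"pics/s6.png")
E
```

```text
7.5 [374.52847203 -58.69338398 234.52129384] 63.83044725057546 [ 0.6927929  -0.8189647  -0.32407303]
```

View pics/t6.png

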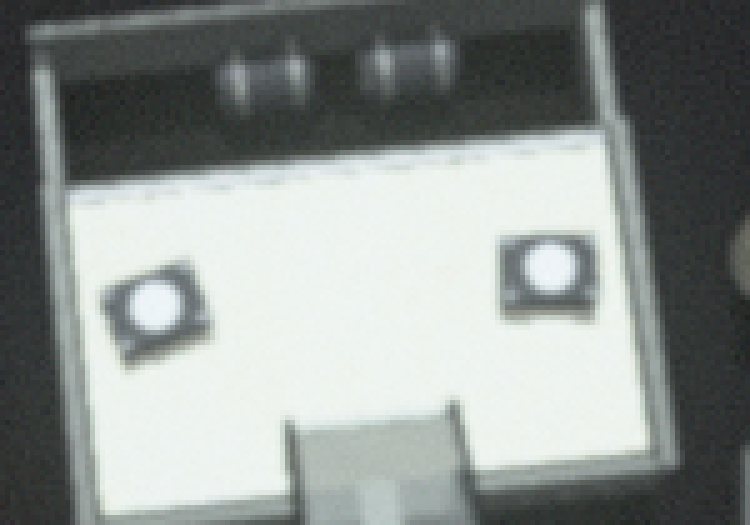

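Top view: the board is level, both barrels lie in the trough at (263,82) and (408,65), and the blocks' discs are at (155,307) and (550,267). Next I'll refine the block poses by fitting the silhouettes.

```bash
cat > blk.py <<'E'
from h import *
from scipy.optimize import minimize
def box(p,z): 
    x,y,a=p;B=np.array([[i*22,j*30,k*8] for i in(-1,1) for j in(-1,1) for k in(-1,1)],float)
    return B@Ro.from_euler("z",a).as_matrix().T+[x,y,z]
def fit(p0,z=93):
    d=[]
    for n in("top","side"):
        c=capture(n);g=cv2.cvtColor(c["image"],cv2.COLOR_RGB2GRAY)
        u=proj(c,[p0[0],p0[1],z])[0];o=(u-30).astype(int)
        G=cv2.resize(g[o[1]:o[1]+60,o[0]:o[0]+60],None,fx=8,fy=8,interpolation=3)
        m=(G<115).astype(np.uint8);nl,l,st,ce=cv2.connectedComponentsWithStats(m)
        # component nearest block centre
        k=1+np.argmin([np.min(np.hypot(*(np.argwhere(l==i)-240).T))+1e4*(st[i,4]<800) for i in range(1,nl)])
        h=cv2.convexHull(np.argwhere(l==k)[:,::-1].astype(np.float32)/8+o-.44);d.append((c,h))
    def cost(p):
        e=0
        for c,h in d:
            q=cv2.convexHull(proj(c,box(p,z)).astype(np.float32));I=cv2.intersectConvexConvex(h,q)[0]
            e+=1-I/(cv2.contourArea(h)+cv2.contourArea(q)-I)
        return e
    r=minimize(cost,p0,method="Nelder-Mead",options=dict(initial_simplex=np.array(p0)+[[0,0,0],[6,0,0],[0,6,0],[0,0,.15]]))
    return r.x,r.fun,[cv2.contourArea(h) for _,h in d]
E
python3 - <<'E'
from blk import *
for p in([644,97,.33],[670,-144,.04]):
    b,c,a=fit(p);print(b.round(3),round(c,3),a)
    R=tool(b[2]+np.pi/2,0);G=np.array([b[0],b[1],0.])
    for z in(200,103):print(z,rel(R,G+[0,0,z]))
print(arm.read_state()["clock"])
E
```

```text
Traceback (most recent call last):
  File "blk.py", line 15, in fit
    h=cv2.convexHull(np.argwhere(l==k)[:,::-1].astype(np.float32)/8+o-.44);d.append((c,h))
cv2.error: OpenCV(4.12.0) /io/opencv/modules/imgproc/src/convhull.cpp:143: error: (-215:Assertion failed) total >= 0 && (depth == CV_32F || depth == CV_32S) in function 'convexHull'
```

```bash
sed -i 's|/8+o-.44)|/8+(o-.44).astype(np.float32))|' blk.py
python3 - <<'E'
from blk import *
for p in([644,97,.33],[670,-144,.04]):
    b,c,a=fit(p);print(b.round(3),round(c,3),a)
    R=tool(b[2]+np.pi/2,0);G=np.array([b[0],b[1],0.])
    for z in(200,103):print(z,rel(R,G+[0,0,z]))
print(arm.read_state()["clock"])
E
```

```text
[6.43361e+02 9.95360e+01 3.94000e-01] 1.458 [113.890625, 1939.515625]
200 (array([-0.2064,  0.1236,  0.2045]), array([-0.5555,  0.43  , -1.7872]))
103 (array([-0.151 ,  0.1229,  0.2841]), array([-0.5555,  0.43  , -1.7872]))
[ 6.69904e+02 -1.44686e+02  2.10000e-02] 0.921 [44.765625, 411.265625]
200 (array([-0.2058, -0.122 ,  0.2022]), array([-0.4424,  0.4987, -1.4289]))
103 (array([-0.1503, -0.1227,  0.2817]), array([-0.4424,  0.4987, -1.4289]))
7.85
```

```bash
python3 - <<'E'
s=open("blk.py").read()
a=s.index("        m=(G<115)");b=s.index("        h=cv2")
s=s[:a]+'''        G=cv2.GaussianBlur(G,(0,0),4);m=(G<(150 if n=="top" else 118)).astype(np.uint8)
        th=np.linspace(0,6.28,40);C=proj(c,np.c_[p0[0]+46*np.cos(th),p0[1]+46*np.sin(th),0*th+z])
        M=np.zeros_like(m);cv2.fillPoly(M,[((C-o+.44)*8).astype(np.int32)],1)
        l=cv2.morphologyEx(m*M,cv2.MORPH_OPEN,np.ones((9,9)));k=1
        nl,L,st,_=cv2.connectedComponentsWithStats(l);l=(L==1+np.argmax(st[1:,4])).astype(int)
        cv2.imwrite(f"pics/m_{n}_{int(p0[1])}.png",np.hstack([G,G//2+(l*120).astype(np.uint8)]))
'''+s[b:]
open("blk.py","w").write(s)
E
python3 - <<'E'
from blk import *
for p in([644,97,.33],[670,-144,.04]):
    b,c,a=fit(p);print(b.round(3),round(c,3),a)
    R=tool(b[2]+np.pi/2,0);G=np.array([b[0],b[1],0.])
    for z in(200,103):print(z,rel(R,G+[0,0,z]))
I=[np.vstack([cv2.imread(f"pics/m_{n}_{y}.png") for y in(97,-144)]) for n in("top","side")]
cv2.imwrite("pics/m.png",cv2.resize(np.hstack(I),(800,400)))
E
```

```text
[6.41429e+02 9.82040e+01 3.65000e-01] 0.475 [263.40625, 203.4296875]
200 (array([-0.2039,  0.1229,  0.2039]), array([-0.5483,  0.4358, -1.7593]))
103 (array([-0.1483,  0.1223,  0.2835]), array([-0.5483,  0.4358, -1.7593]))
[ 6.67899e+02 -1.45728e+02  2.00000e-03] 0.418 [263.3125, 288.0234375]
200 (array([-0.2029, -0.1221,  0.2021]), array([-0.4389,  0.5017, -1.411 ]))
103 (array([-0.1473, -0.1228,  0.2816]), array([-0.4389,  0.5017, -1.411 ]))
```

```bash
python3 - <<'E'
from h import *
R=tool(.02+np.pi/2,0)
print(rel(R,np.array([669,-145,254.])))
E
```

```text
(array([-0.2348, -0.1212,  0.1585]), array([-0.4444,  0.4989, -1.4281]))
```

Emit:
apply_moves(
  commands=[
    {"claw":-0.5,"tx":-0.0235,"ty":-0.012,"tz":0.0159,"ax":-0.044,"ay":0.05,"az":-0.143},
    {"claw":-0.5,"tx":-0.047,"ty":-0.024,"tz":0.0317,"ax":-0.089,"ay":0.1,"az":-0.286},
    {"claw":-0.5,"tx":-0.0704,"ty":-0.036,"tz":0.0476,"ax":-0.133,"ay":0.15,"az":-0.428},
    {"claw":-0.5,"tx":-0.094,"ty":-0.0485,"tz":0.0634,"ax":-0.178,"ay":0.2,"az":-0.571},
    {"claw":-0.5,"tx":-0.117,"ty":-0.0606,"tz":0.0793,"ax":-0.222,"ay":0.249,"az":-0.714},
    {"claw":-0.5,"tx":-0.141,"ty":-0.0727,"tz":0.0951,"ax":-0.267,"ay":0.299,"az":-0.857},
    {"claw":-0.5,"tx":-0.164,"ty":-0.0848,"tz":0.111,"ax":-0.311,"ay":0.349,"az":-1.0},
    {"claw":-0.5,"tx":-0.188,"ty":-0.097,"tz":0.127,"ax":-0.355,"ay":0.399,"az":-1.142},
    {"claw":-0.5,"tx":-0.211,"ty":-0.109,"tz":0.1427,"ax":-0.4,"ay":0.449,"az":-1.285},
    {"claw":-0.5,"tx":-0.2348,"ty":-0.1212,"tz":0.1585,"ax":-0.4444,"ay":0.499,"az":-1.428},
    {"claw":-0.5,"tx":-0.2348,"ty":-0.1212,"tz":0.1585,"ax":-0.4444,"ay":0.499,"az":-1.428},
    {"claw":-0.5,"tx":-0.2348,"ty":-0.1212,"tz":0.1585,"ax":-0.4444,"ay":0.499,"az":-1.428},
  ],
)

```text
clock: 9.55
eef_pos: [668.5, -145.1, 235.1]
ee_rot: [[0.019, -1.0, -0.001], [-1.0, -0.019, 0.0], [-0.0, 0.001, -1.0]]
contact_force: [-0.0, -0.5, 0.3]
width: 64.3
grasp_force: 0.0
```

Emit:
apply_moves(
  commands=[
    {"claw":-0.5,"tx":0,"ty":0,"tz":0.03,"ax":0,"ay":0,"az":0},
    {"claw":-0.5,"tx":0,"ty":0,"tz":0.06,"ax":0,"ay":0,"az":0},
    {"claw":-0.5,"tx":0,"ty":0,"tz":0.09,"ax":0,"ay":0,"az":0},
    {"claw":-0.5,"tx":0,"ty":0,"tz":0.1,"ax":0,"ay":0,"az":0},
    {"claw":-0.5,"tx":0,"ty":0,"tz":0.1,"ax":0,"ay":0,"az":0},
  ],
)

```text
clock: 10.18
eef_pos: [668.0, -145.5, 135.9]
ee_rot: [[0.019, -1.0, -0.0], [-1.0, -0.019, -0.0], [0.0, 0.0, -1.0]]
contact_force: [0.4, -0.1, -0.4]
width: 64.0
grasp_force: 0.0
```

```bash
python3 - <<'E'
from h import *
R=tool(.02+np.pi/2,0);s=arm.read_state();print(s["eef_pos"],s["joints"].round(2))
print(rel(R,np.array([669,-145,84+19.])))
E
```

```text
[ 668.04816157 -145.47258354  135.89355862] [-0.31  0.44 -0.01  1.13 -0.   -1.9 ]
(array([-0.0005, -0.001 ,  0.0519]), array([ 0.0001, -0.0004, -0.0013]))
```

Emit:
apply_moves(
  commands=[
    {"claw":-0.5,"tx":0,"ty":-0.001,"tz":0.02,"ax":0,"ay":0,"az":0},
    {"claw":-0.5,"tx":0,"ty":-0.001,"tz":0.035,"ax":0,"ay":0,"az":0},
    {"claw":-0.5,"tx":0,"ty":-0.001,"tz":0.045,"ax":0,"ay":0,"az":0},
    {"claw":-0.5,"tx":0,"ty":-0.001,"tz":0.051,"ax":0,"ay":0,"az":0},
    {"claw":-0.5,"tx":0,"ty":-0.001,"tz":0.051,"ax":0,"ay":0,"az":0},
  ],
  grip_force=40,
)

```text
clock: 10.8
eef_pos: [669.8, -145.4, 84.2]
ee_rot: [[0.019, -1.0, -0.0], [-1.0, -0.019, -0.0], [0.0, 0.0, -1.0]]
contact_force: [0.8, -0.6, -0.2]
width: 64.2
grasp_force: 0.0
```

Emit:
apply_moves(
  commands=[
    {"claw":-0.2,"tx":0,"ty":0,"tz":0,"ax":0,"ay":0,"az":0},
    {"claw":0,"tx":0,"ty":0,"tz":0,"ax":0,"ay":0,"az":0},
    {"claw":0.3,"tx":0,"ty":0,"tz":0,"ax":0,"ay":0,"az":0},
    {"claw":0.6,"tx":0,"ty":0,"tz":0,"ax":0,"ay":0,"az":0},
    {"claw":0.6,"tx":0,"ty":0,"tz":0,"ax":0,"ay":0,"az":0},
  ],
)

```text
clock: 11.42
eef_pos: [670.7, -145.7, 85.9]
ee_rot: [[0.019, -1.0, 0.002], [-1.0, -0.019, -0.001], [0.001, -0.002, -1.0]]
contact_force: [-1.0, -0.9, 5.2]
width: 42.9
grasp_force: 41.2
```

Emit:
apply_moves(
  commands=[
    {"claw":0.6,"tx":0,"ty":0,"tz":-0.02,"ax":0,"ay":0,"az":0},
    {"claw":0.6,"tx":0,"ty":0,"tz":-0.06,"ax":0,"ay":0,"az":0},
    {"claw":0.6,"tx":0,"ty":0,"tz":-0.11,"ax":0,"ay":0,"az":0},
    {"claw":0.6,"tx":0,"ty":0,"tz":-0.15,"ax":0,"ay":0,"az":0},
    {"claw":0.6,"tx":0,"ty":0,"tz":-0.15,"ax":0,"ay":0,"az":0},
  ],
)

```text
clock: 12.05
eef_pos: [672.6, -146.2, 240.5]
ee_rot: [[0.019, -1.0, 0.01], [-1.0, -0.019, -0.003], [0.004, -0.009, -1.0]]
contact_force: [0.5, 0.2, -1.0]
width: 43.2
grasp_force: 41.3
```

```bash
python3 - <<'E'
from h import *
s=arm.read_state();print(s["eef_pos"],s["width"],s["grasp_force"])
R=tool(.062+np.pi/2,0)
print(rel(R,np.array([456.2,328.3,130]),off=0))
E
```

```text
[ 672.56682641 -146.17802154  240.46067875] 43.178326714278256 41.2873113155365
(array([-0.479 ,  0.2081,  0.1067]), array([-0.0094, -0.0039, -0.0426]))
```

Emit:
apply_moves(
  commands=[
    {"claw":0.6,"tx":-0.03,"ty":0.013,"tz":0,"ax":0,"ay":0,"az":0},
    {"claw":0.6,"tx":-0.08,"ty":0.035,"tz":0,"ax":0,"ay":0,"az":0},
    {"claw":0.6,"tx":-0.13,"ty":0.0565,"tz":0,"ax":0,"ay":0,"az":-0.01},
    {"claw":0.6,"tx":-0.18,"ty":0.078,"tz":0,"ax":0,"ay":0,"az":-0.015},
    {"claw":0.6,"tx":-0.23,"ty":0.1,"tz":0,"ax":0,"ay":0,"az":-0.02},
    {"claw":0.6,"tx":-0.28,"ty":0.1215,"tz":0,"ax":0,"ay":0,"az":-0.025},
    {"claw":0.6,"tx":-0.33,"ty":0.143,"tz":0,"ax":0,"ay":0,"az":-0.03},
    {"claw":0.6,"tx":-0.38,"ty":0.165,"tz":0.02,"ax":0,"ay":0,"az":-0.035},
    {"claw":0.6,"tx":-0.43,"ty":0.187,"tz":0.05,"ax":0,"ay":0,"az":-0.04},
    {"claw":0.6,"tx":-0.465,"ty":0.202,"tz":0.08,"ax":0,"ay":0,"az":-0.0426},
    {"claw":0.6,"tx":-0.479,"ty":0.208,"tz":0.1,"ax":0,"ay":0,"az":-0.0426},
    {"claw":0.6,"tx":-0.479,"ty":0.208,"tz":0.107,"ax":0,"ay":0,"az":-0.0426},
  ],
)

```text
clock: 13.55
eef_pos: [450.0, 329.0, 124.5]
ee_rot: [[0.064, -0.998, -0.004], [-0.998, -0.064, -0.004], [0.003, 0.004, -1.0]]
contact_force: [1.1, -0.9, -0.5]
width: 42.7
grasp_force: 41.2
```

Emit:
apply_moves(
  commands=[
    {"claw":0.6,"tx":0,"ty":0,"tz":0.02,"ax":0,"ay":0,"az":0},
    {"claw":0.6,"tx":0,"ty":0,"tz":0.04,"ax":0,"ay":0,"az":0},
    {"claw":0.6,"tx":0,"ty":0,"tz":0.06,"ax":0,"ay":0,"az":0},
    {"claw":0.6,"tx":0,"ty":0,"tz":0.07,"ax":0,"ay":0,"az":0},
    {"claw":0.6,"tx":0,"ty":0,"tz":0.07,"ax":0,"ay":0,"az":0},
    {"claw":0.6,"tx":0,"ty":0,"tz":0.07,"ax":0,"ay":0,"az":0},
  ],
)

```text
clock: 14.3
eef_pos: [453.8, 329.4, 58.2]
ee_rot: [[0.062, -0.998, 0.002], [-0.998, -0.062, -0.0], [0.0, -0.002, -1.0]]
contact_force: [1.1, -0.0, -1.4]
width: 42.9
grasp_force: 41.2
```

```bash
python3 - <<'E'
from h import *
s=arm.read_state();print(s["eef_pos"],s["width"],s["grasp_force"],s["contact_force"])
R=tool(.062+np.pi/2,0)
print(rel(R,np.array([456.2,328.3,9]),off=0))
crop(capture("side"),140,110,190,140,4,"pics/s7.png")
E
```

```text
[453.7533079  329.43114908  58.20485394] 42.94099037747794 41.18360996246338 [ 1.06686136e+00 -3.15523712e-04 -1.43491806e+00]
(array([ 0.0013, -0.0023,  0.0492]), array([-0.0022, -0.0003, -0.0005]))
```

View pics/s7.png

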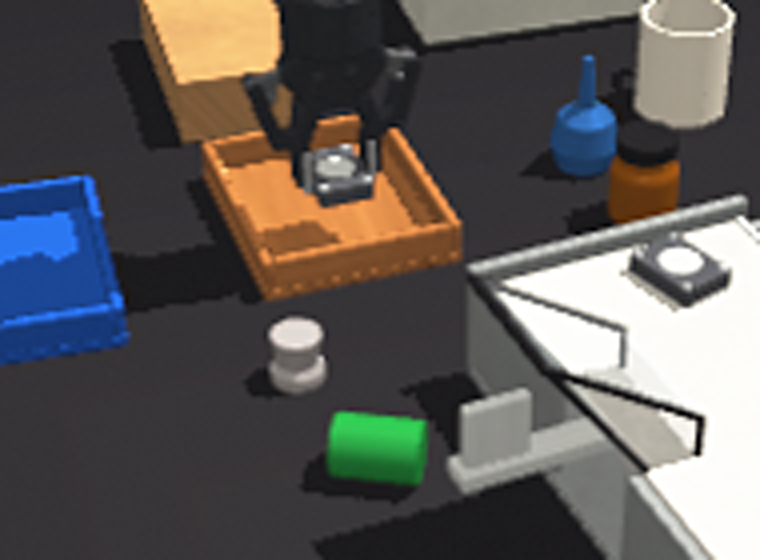

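The block hangs level in the gripper over the tray at about (338,175). Lowering it gently.

Emit:
apply_moves(
  commands=[
    {"claw":0.6,"tx":0.001,"ty":-0.002,"tz":0.015,"ax":0,"ay":0,"az":0},
    {"claw":0.6,"tx":0.001,"ty":-0.002,"tz":0.03,"ax":0,"ay":0,"az":0},
    {"claw":0.6,"tx":0.001,"ty":-0.002,"tz":0.038,"ax":0,"ay":0,"az":0},
    {"claw":0.6,"tx":0.001,"ty":-0.002,"tz":0.044,"ax":0,"ay":0,"az":0},
    {"claw":0.6,"tx":0.001,"ty":-0.002,"tz":0.047,"ax":0,"ay":0,"az":0},
    {"claw":0.6,"tx":0.001,"ty":-0.002,"tz":0.048,"ax":0,"ay":0,"az":0},
    {"claw":0.6,"tx":0.001,"ty":-0.002,"tz":0.048,"ax":0,"ay":0,"az":0},
  ],
)

```text
clock: 15.22
eef_pos: [455.2, 328.6, 9.6]
ee_rot: [[0.062, -0.998, 0.001], [-0.998, -0.062, -0.001], [0.001, -0.001, -1.0]]
contact_force: [-0.1, 0.1, -1.5]
width: 42.9
grasp_force: 41.2
```

Emit:
apply_moves(
  commands=[
    {"claw":0.6,"tx":0,"ty":0,"tz":0.001,"ax":0,"ay":0,"az":0},
    {"claw":0.2,"tx":0,"ty":0,"tz":0.001,"ax":0,"ay":0,"az":0},
    {"claw":-0.1,"tx":0,"ty":0,"tz":0.001,"ax":0,"ay":0,"az":0},
    {"claw":-0.5,"tx":0,"ty":0,"tz":0.001,"ax":0,"ay":0,"az":0},
    {"claw":-0.5,"tx":0,"ty":0,"tz":0.0,"ax":0,"ay":0,"az":0},
    {"claw":-0.5,"tx":0,"ty":0,"tz":-0.03,"ax":0,"ay":0,"az":0},
    {"claw":-0.5,"tx":0,"ty":0,"tz":-0.08,"ax":0,"ay":0,"az":0},
    {"claw":-0.5,"tx":0,"ty":0,"tz":-0.14,"ax":0,"ay":0,"az":0},
    {"claw":-0.5,"tx":0,"ty":0,"tz":-0.2,"ax":0,"ay":0,"az":0},
    {"claw":-0.5,"tx":0,"ty":0,"tz":-0.22,"ax":0,"ay":0,"az":0},
    {"claw":-0.5,"tx":0,"ty":0,"tz":-0.22,"ax":0,"ay":0,"az":0},
  ],
)

```text
clock: 16.6
eef_pos: [456.2, 329.4, 231.8]
ee_rot: [[0.062, -0.998, 0.005], [-0.998, -0.062, 0.002], [-0.001, -0.006, -1.0]]
contact_force: [0.0, -0.2, -0.6]
width: 64.0
grasp_force: 0.0
```

```bash
python3 - <<'E'
from h import *
s=arm.read_state();print(s["eef_pos"],s["width"],s["contact_force"])
R=tool(.36+np.pi/2,0)
print(rel(R,np.array([643.,97.5,150]),off=0))
E
```

```text
[456.21258216 329.37505361 231.81652299] 63.99592214072647 [ 0.00546006 -0.191719   -0.56227809]
(array([ 0.2431, -0.1716,  0.0824]), array([-0.0057,  0.0006, -0.298 ]))
```

Emit:
apply_moves(
  commands=[
    {"claw":-0.5,"tx":0.04,"ty":-0.028,"tz":0,"ax":0,"ay":0,"az":-0.05},
    {"claw":-0.5,"tx":0.083,"ty":-0.059,"tz":0,"ax":0,"ay":0,"az":-0.1},
    {"claw":-0.5,"tx":0.126,"ty":-0.089,"tz":0,"ax":0,"ay":0,"az":-0.15},
    {"claw":-0.5,"tx":0.17,"ty":-0.12,"tz":0.01,"ax":0,"ay":0,"az":-0.2},
    {"claw":-0.5,"tx":0.21,"ty":-0.148,"tz":0.04,"ax":0,"ay":0,"az":-0.25},
    {"claw":-0.5,"tx":0.235,"ty":-0.166,"tz":0.07,"ax":0,"ay":0,"az":-0.298},
    {"claw":-0.5,"tx":0.243,"ty":-0.1716,"tz":0.082,"ax":0,"ay":0,"az":-0.298},
    {"claw":-0.5,"tx":0.243,"ty":-0.1716,"tz":0.082,"ax":0,"ay":0,"az":-0.298},
    {"claw":-0.5,"tx":0.243,"ty":-0.1716,"tz":0.082,"ax":0,"ay":0,"az":-0.298},
  ],
)

```text
clock: 17.73
eef_pos: [640.9, 97.7, 148.4]
ee_rot: [[0.353, -0.936, 0.001], [-0.936, -0.353, -0.0], [0.001, -0.001, -1.0]]
contact_force: [-0.9, 0.3, -0.4]
width: 64.0
grasp_force: 0.0
```

```bash
python3 - <<'E'
from h import *
s=arm.read_state();print(s["eef_pos"],s["width"],s["contact_force"])
R=tool(.36+np.pi/2,0)
print(rel(R,np.array([643.,97.5,85]),off=0))
E
```

```text
[640.89439613  97.69311722 148.36118608] 63.99273766642514 [-0.92693905  0.32263911 -0.38737901]
(array([ 0.0009, -0.0018,  0.0634]), array([-0.001 , -0.0008,  0.0009]))
```

Emit:
apply_moves(
  commands=[
    {"claw":-0.5,"tx":0.001,"ty":-0.001,"tz":0.02,"ax":0,"ay":0,"az":0},
    {"claw":-0.5,"tx":0.001,"ty":-0.001,"tz":0.04,"ax":0,"ay":0,"az":0},
    {"claw":-0.5,"tx":0.001,"ty":-0.001,"tz":0.055,"ax":0,"ay":0,"az":0},
    {"claw":-0.5,"tx":0.001,"ty":-0.001,"tz":0.062,"ax":0,"ay":0,"az":0},
    {"claw":-0.5,"tx":0.001,"ty":-0.001,"tz":0.062,"ax":0,"ay":0,"az":0},
    {"claw":-0.2,"tx":0.001,"ty":-0.001,"tz":0.062,"ax":0,"ay":0,"az":0},
    {"claw":0,"tx":0.001,"ty":-0.001,"tz":0.062,"ax":0,"ay":0,"az":0},
    {"claw":0.3,"tx":0.001,"ty":-0.001,"tz":0.062,"ax":0,"ay":0,"az":0},
    {"claw":0.6,"tx":0.001,"ty":-0.001,"tz":0.062,"ax":0,"ay":0,"az":0},
    {"claw":0.6,"tx":0.001,"ty":-0.001,"tz":0.062,"ax":0,"ay":0,"az":0},
  ],
)

```text
clock: 18.98
eef_pos: [643.6, 96.1, 87.0]
ee_rot: [[0.352, -0.936, 0.003], [-0.936, -0.352, -0.001], [0.002, -0.003, -1.0]]
contact_force: [-1.1, 0.5, 5.6]
width: 42.8
grasp_force: 41.3
```

Emit:
apply_moves(
  commands=[
    {"claw":0.6,"tx":0,"ty":0,"tz":-0.02,"ax":0,"ay":0,"az":0},
    {"claw":0.6,"tx":0,"ty":0,"tz":-0.06,"ax":0,"ay":0,"az":0},
    {"claw":0.6,"tx":0,"ty":0,"tz":-0.11,"ax":0,"ay":0,"az":0},
    {"claw":0.6,"tx":0,"ty":0,"tz":-0.14,"ax":0,"ay":0,"az":0},
    {"claw":0.6,"tx":0,"ty":0,"tz":-0.14,"ax":0,"ay":0,"az":0},
  ],
)

```text
clock: 19.6
eef_pos: [644.2, 96.1, 228.5]
ee_rot: [[0.352, -0.936, 0.006], [-0.936, -0.352, -0.001], [0.003, -0.006, -1.0]]
contact_force: [0.2, 0.2, -0.8]
width: 43.4
grasp_force: 41.0
```

```bash
python3 - <<'E'
from h import *
s=arm.read_state();print(s["eef_pos"],s["width"],s["grasp_force"])
R=tool(.062+np.pi/2,0)
print(rel(R,np.array([451,412,130]),off=0))
E
```

```text
[644.1576439   96.13810624 228.45224068] 43.36773350198879 41.02627515792847
(array([-0.3639,  0.0701,  0.097 ]), array([-0.006 , -0.0019,  0.2979]))
```

Emit:
apply_moves(
  commands=[
    {"claw":0.6,"tx":-0.03,"ty":0.006,"tz":0,"ax":0,"ay":0,"az":0.03},
    {"claw":0.6,"tx":-0.08,"ty":0.015,"tz":0,"ax":0,"ay":0,"az":0.07},
    {"claw":0.6,"tx":-0.13,"ty":0.025,"tz":0,"ax":0,"ay":0,"az":0.11},
    {"claw":0.6,"tx":-0.18,"ty":0.035,"tz":0,"ax":0,"ay":0,"az":0.15},
    {"claw":0.6,"tx":-0.23,"ty":0.044,"tz":0,"ax":0,"ay":0,"az":0.19},
    {"claw":0.6,"tx":-0.28,"ty":0.054,"tz":0.01,"ax":0,"ay":0,"az":0.24},
    {"claw":0.6,"tx":-0.325,"ty":0.063,"tz":0.04,"ax":0,"ay":0,"az":0.28},
    {"claw":0.6,"tx":-0.355,"ty":0.068,"tz":0.075,"ax":0,"ay":0,"az":0.298},
    {"claw":0.6,"tx":-0.364,"ty":0.07,"tz":0.097,"ax":0,"ay":0,"az":0.298},
    {"claw":0.6,"tx":-0.364,"ty":0.07,"tz":0.12,"ax":0,"ay":0,"az":0.298},
    {"claw":0.6,"tx":-0.364,"ty":0.07,"tz":0.16,"ax":0,"ay":0,"az":0.298},
    {"claw":0.6,"tx":-0.364,"ty":0.07,"tz":0.16,"ax":0,"ay":0,"az":0.298},
  ],
)

```text
clock: 21.1
eef_pos: [444.1, 408.5, 59.6]
ee_rot: [[0.062, -0.998, -0.009], [-0.998, -0.062, -0.008], [0.008, 0.01, -1.0]]
contact_force: [-0.5, -0.0, -0.8]
width: 43.0
grasp_force: 41.2
```

Emit:
apply_moves(
  commands=[
    {"claw":0.6,"tx":0,"ty":0,"tz":0.01,"ax":0,"ay":0,"az":0},
    {"claw":0.6,"tx":0,"ty":0,"tz":0.01,"ax":0,"ay":0,"az":0},
  ],
)

```text
clock: 21.35
eef_pos: [449.0, 412.0, 55.5]
ee_rot: [[0.062, -0.998, 0.001], [-0.998, -0.062, -0.001], [0.001, -0.001, -1.0]]
contact_force: [0.1, 0.1, -0.6]
width: 42.8
grasp_force: 41.2
```

```bash
python3 - <<'E'
from h import *
s=arm.read_state();print(s["eef_pos"],s["width"],s["contact_force"])
print(rel(tool(.062+np.pi/2,0),np.array([451,412,10]),off=0))
E
```

```text
[449.03544293 411.97930586  55.48118986] 42.83325336960768 [ 0.1415273   0.14984767 -0.64873156]
(array([ 0.0001, -0.0019,  0.0455]), array([-0.001 , -0.0008, -0.0002]))
```

Emit:
apply_moves(
  commands=[
    {"claw":0.6,"tx":0,"ty":-0.001,"tz":0.015,"ax":0,"ay":0,"az":0},
    {"claw":0.6,"tx":0,"ty":-0.001,"tz":0.028,"ax":0,"ay":0,"az":0},
    {"claw":0.6,"tx":0,"ty":-0.001,"tz":0.036,"ax":0,"ay":0,"az":0},
    {"claw":0.6,"tx":0,"ty":-0.001,"tz":0.041,"ax":0,"ay":0,"az":0},
    {"claw":0.6,"tx":0,"ty":-0.001,"tz":0.044,"ax":0,"ay":0,"az":0},
    {"claw":0.6,"tx":0,"ty":-0.001,"tz":0.0445,"ax":0,"ay":0,"az":0},
    {"claw":0.6,"tx":0,"ty":-0.001,"tz":0.0445,"ax":0,"ay":0,"az":0},
  ],
)

```text
clock: 22.22
eef_pos: [450.1, 412.2, 11.1]
ee_rot: [[0.062, -0.998, 0.001], [-0.998, -0.062, -0.0], [0.001, -0.001, -1.0]]
contact_force: [0.9, 0.4, -0.9]
width: 43.1
grasp_force: 41.2
```

Emit:
apply_moves(
  commands=[
    {"claw":0.6,"tx":0,"ty":0,"tz":0.0015,"ax":0,"ay":0,"az":0},
    {"claw":0.6,"tx":0,"ty":0,"tz":0.0015,"ax":0,"ay":0,"az":0},
    {"claw":0.2,"tx":0,"ty":0,"tz":0.0015,"ax":0,"ay":0,"az":0},
    {"claw":-0.1,"tx":0,"ty":0,"tz":0.0015,"ax":0,"ay":0,"az":0},
    {"claw":-0.5,"tx":0,"ty":0,"tz":0.0015,"ax":0,"ay":0,"az":0},
    {"claw":-0.5,"tx":0,"ty":0,"tz":0.0,"ax":0,"ay":0,"az":0},
    {"claw":-0.5,"tx":0,"ty":0,"tz":-0.03,"ax":0,"ay":0,"az":0},
    {"claw":-0.5,"tx":0,"ty":0,"tz":-0.08,"ax":0,"ay":0,"az":0},
    {"claw":-0.5,"tx":0,"ty":0,"tz":-0.14,"ax":0,"ay":0,"az":0},
    {"claw":-0.5,"tx":0,"ty":0,"tz":-0.2,"ax":0,"ay":0,"az":0},
    {"claw":-0.5,"tx":0,"ty":0,"tz":-0.22,"ax":0,"ay":0,"az":0},
    {"claw":-0.5,"tx":0,"ty":0,"tz":-0.22,"ax":0,"ay":0,"az":0},
  ],
)

```text
clock: 23.72
eef_pos: [451.0, 413.1, 233.3]
ee_rot: [[0.062, -0.998, 0.005], [-0.998, -0.062, 0.002], [-0.002, -0.005, -1.0]]
contact_force: [0.3, 0.6, -0.5]
width: 64.3
grasp_force: 0.0
```

```bash
python3 - <<'E'
from h import *
s=arm.read_state();print(s["clock"],s["eef_pos"],s["contact_force"])
# no more pictures: check the pale discs numerically (side camera) and the fin end/board
c=capture("side");g=c["image"].astype(int)
for P in((456,328,24),(451,412,24)):
    u=proj(c,P)[0];o=np.round(u).astype(int);w=g[o[1]-9:o[1]+10,o[0]-9:o[0]+10]
    m=(w.max(2)-w.min(2)<45)&(w.mean(2)>130);yx=np.argwhere(m).mean(0)+o[::-1]-9
    print(u.round(1),m.sum(),at(c,yx[1],yx[0],24).round(1))
    d=(w.max(2)-w.min(2)<30)&(w.mean(2)<110);print("dark px",d.sum())
E
```

```text
23.725 [450.95252932 413.09957893 233.28780744] [ 0.28575111  0.59237177 -0.52261313]
[224.8 165. ] 74 [455.9 328.3  24. ]
dark px 89
[217.  151.8] 67 [449.5 411.6  24. ]
dark px 106
```

```bash
python3 -c "
from station import ticket
print(ticket.job_done())"
```

```text
the job is handed in; nothing more can be done
None
```

I handed the job in at about 24 s: both barrels are in the trough, the board was lowered gently, and both blocks lie flat side by side in the wooden tray; the hand-in returned no verdict.

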